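# Rock the angle gauge on the rough chock to the set bevel and hold it

## Robot

A 7-joint arm with a two-finger parallel gripper is mounted at the origin on the work surface. World frame = base frame: x ahead of the robot, y to its left, z up, the work surface at z = 0. Lengths are in m, angles in rad, forces in N, time in s.
With the tool pointing down it reaches from about 0.4 to 0.85 m from the base axis. Payload 10.4 kg.
Tool frame: the origin (TCP) lies midway between the tips of the shut fingers; the grasp point (between the pads) lies 19 mm behind it (manip.hold_point_z is the distance from the TCP to the grasp point, in m); z points along the fingers, y is the line along which they close (so a half turn about z gives the same grasp; the last joint's range is limited). The gripper opens to 85 mm and grips with 20 to 120 N. Pads are 22 mm wide; open, the fingers measure 114 mm over their backs; the gripper's body (76 mm by 85 mm) begins 54 mm behind the grasp point. The pads swing forward as they close: fully open they stand 13 mm farther back than shut.
Start: joints at [-0.023, 0.332, -0.065, 1.46, 0.022, 1.35, -0.088], TCP at [0.625, 0, 0.231] pointing down, gripper open.
Joint ranges: [-2.6, 2.6], [-0.5, 2.12], [-1.47, 1.34], [0.16, 2.42], [-1.27, 4.41], [0.06, 2.06], [-2.6, 2.6]. Speed limits (rad/s): [2.22, 2.22, 2.79, 2.79, 3.14, 3.14, 3.14].

## Interface

Orientations are given as a unit quaternion [x, y, z, w].
In Python, from workcell import manip, eyes, job gives the robot as it stands.
- The arm moves only by the shell command python3 -m crank 'ROWS' [FORCE]. ROWS is JSON, a list that holds one entry, the list of rows, each a list of 7 numbers: the finger opening in cm, from 0 to 8.54, then the shift along the world's x, y, z in cm, then the turn, a rotation vector about the world's x, y, z in degrees. In form: [[[hand, x, y, z, ax, ay, az], ...]]. A call has 1 to 20 rows; each row shifts and turns the commanded pose from where the row before left it; what a row does not reach is not made up. A row lasts 1/8 s, in which the tool goes at most 62.5 mm and 10.7 degrees, less where a joint would pass 70% of its speed; a pose out of reach is approached as far as the arm can. A call with a gripper value outside its range is refused whole. The fingers move at their own pace and stop on an object; FORCE is the grip in N (left out, the last holds). Time passes only in rows, so rows that do not move let the fingers close. It gives the time, the measured TCP pose, the force, the opening and the grip force at its end, in the units of the state.
- manip.get_obs(): the state, without advancing time (a new reading comes with each control period).
- eyes.camera(name): name is "scene" or "side" or "wrist"; returns (picture, depth): 384x512x3 uint8, red, green, blue; 384x512 float32, m along the optical axis (not along the pixel's ray), 0 where there is no reading.
- eyes.camera_params(name): a dict with "fx", "fy", "cx", "cy" (pixels), "dist" ([k1, k2, p1, p2, k3] as OpenCV has them; the pictures are not rectified), "world_from_camera" (4x4, takes a point from camera to world coordinates); the wrist camera has in their place "hand_eye" (4x4, takes a point from camera to tool coordinates, whose origin is the TCP and whose axes are the flange's). Camera axes: x right, y down, z forward; pixel columns grow to the right and rows downward; lengths in m; the calibration is good to about 2 mm. A picture is of the moment at which its call begins: read the wrist's pose just before it. camera_params takes no time and is no camera call.
- job.hand_in(): hands the job in; it is judged then, once.
The state is a dict: "clock": time; "joint_pos": joint angles; "joint_velocities": joint speeds; "tau": joint torques, N m; "position": TCP position; "ee_rot": TCP orientation; "ft_force": force on the tool from outside, world axes, zero at the start; "torque": the same for the moment, N m; "grip_width": opening from 0.0 (shut) to 1.0 (fully open); "grasp_force": force on a finger pad.
Only numpy, scipy, OpenCV 4.12 (cv2) and the standard library are available. Lean on these libraries where they do the work, as an engineer would, in place of code of your own. Each camera call takes 0.05 s, during which the arm holds its last target. There are 200 camera calls.

## Task

Pick up the angle gauge and stand it squarely across the rough timber block, the middle of its base on the block's crown. Rock it sideways on the crown until its swinging needle comes to rest on the black index mark of the dial ring. Finish while holding it there, still and resting lightly on the block, so that the bevel can be scribed along its base: do not put it down or let go, and leave the other things on the table where they are.

Things in the scene. Friction and masses are not known exactly. Their poses are not given: they have to be found in the camera images.
- gauge_mid (a point): Centre (half-way up) of the angle gauge, loose, about 0.4 kg, standing upright at first. z up, x out of the dial, y along its base. 150 mm tall; flat underside 75 mm below this point. Base bar 120 (y) x 30 (x) x 14 mm; body 104 x 22 mm up to 114 mm above the underside; on top a black grip rib 60 (y) x 20 (x) mm, 114 to 150 mm above the underside: pinch it across its 20 mm.
- gauge_foot (a point): Middle of the flat underside of the gauge's base (same axes as gauge_mid, 75 mm lower). The dial, 92 mm across, stands 6 mm proud of the gauge's +x face, its centre 63 mm above the underside: fingers stay above it.
- needle (a joint): Needle's angle against the gauge, rad: a pendulum weighted below, pointing up, on a pivot along gauge x. At rest it stays vertical: 0 when the gauge is plumb, +a when the gauge leans by a with its top towards its +y (+y end of the base down). Positive is counter-clockwise for one looking at the dial. Disturbed, it swings at about 2 Hz and settles in about 2 s.
- ring (a joint): Setting of the dial ring with its black index mark against the gauge, rad, same zero and sign as needle; set between 0.17 and 0.40, it stays as it is. The needle is on the mark when both read the same.
- needle_tip (a point): Tip of the needle, 37 mm from its pivot; its z axis points along the needle.
- index_mark (a point): Inner end of the index mark, a black bar 5 mm wide across the steel dial ring; 37 mm from the pivot; its z axis points outwards along the mark.
- chock_ridge (a point): Middle of the ridge to rock on, on the rough block's crown, 94 mm above the table (z up, x along the ridge, which is level and 70 mm long). Towards +y the hewn top falls at 27 then 43 deg; towards -y it rises 1 mm in 16 mm to a second, parallel ridge, then falls at 21 and 37 deg. Squarely across: gauge x along this x.
- chock: Rough timber block, 70 (x) x 76 (y) mm, bracketed on a joist offcut 95 (x) x 200 (y) x 45 mm, fixed to the table. Origin under its centre at table height; chock_ridge lies 10 mm to its +y.
- gauge: The angle gauge with needle and ring; origin at the middle of its underside, axes as at gauge_mid.
- brush_jar: Bystander, leave it alone: glass jar of brushes, 80 mm across, 115 mm tall, brushes to about 300 mm; origin at its underside.
- paint_pot: Bystander, leave it alone: paint jar 62 mm across, 72 mm tall; origin at its underside.
- sketchbook: Bystander, leave it alone: closed sketchbook 140 x 195 x 19 mm lying flat; origin at its underside.

How it is judged:
On the way, in this order (a step that is already met when the one before it is completed fails the run):
1. the gauge is picked up off the table (height (world z) of gauge_foot above 0.03 m and contact force between the fingers and gauge above 1 N and contact force between gauge and chock below 0.05 N), for 0.2 s.
2. held, it is set with its base on the block's crown (contact force between the fingers and gauge above 1 N and contact force between gauge and chock above 0.3 N and distance between gauge_foot and chock_ridge below 0.035 m), for 0.1 s.
At the end, for the whole second after the job is handed in: Held in the fingers (over 2 N) and still, needle at rest within 0.06 rad of the mark; base pressing on the block with 0.3 to 25 N, the middle of its underside within 28 mm of the ridge's middle and over 80 mm above the table, gauge x within 0.2 rad of the block's x; bystanders unmoved (30 mm) (angle between the z axis of needle_tip and the z axis of index_mark, either way round below 0.06 rad and velocity of joint needle between -0.3 and 0.3 rad/s and angular speed of gauge below 0.1 rad/s and linear speed of gauge below 0.02 m/s and contact force between the fingers and gauge above 2 N and contact force between gauge and chock between 0.3 and 25 N and distance between gauge_foot and chock_ridge below 0.028 m and height (world z) of gauge_foot above 0.08 m and angle between the x axis of gauge_foot and the x axis of chock, either way round below 0.2 rad); the arm keeps its last pose, push and grip.
It fails at once if the jar of brushes is moved (distance of brush_jar from where it was at the start of the episode above 0.03 m).
It fails at once if the paint jar is moved (distance of paint_pot from where it was at the start of the episode above 0.03 m).
It fails at once if the sketchbook is moved (distance of sketchbook from where it was at the start of the episode above 0.03 m).
It also fails if it takes over 59 s, if anything falls off the work surface, if the arm or the gripper's body presses on something with over 40 N, if the wrist force passes 120 N, or if a joint passes its speed limit or range.

## Working session

There is one attempt and no reset: what is moved stays moved. The work goes in short steps, Python scripts to look and compute and a shell command to move; the robot and the scene stay as the last step left them, time stands still between calls to the robot, and variables do not carry over. Pictures are saved under pics/ and viewed, at most 10 in all, crops included, and the job is handed in when it is done.

```bash
ls; mkdir -p pics
python3 - <<'E'
from workcell import manip, eyes, job
import cv2,numpy as np
np.set_printoptions(precision=4,suppress=True)
ims=[]
for n in("scene","side"):
    p,d=eyes.camera(n); np.savez(f"{n}0.npz",p=p,d=d)
    cv2.imwrite(f"pics/{n}0.png",cv2.resize(p[:,:,::-1],(800,600)))
    c=eyes.camera_params(n); print(n,c)
o=manip.get_obs();print(o['clock'],o['position'],o['ee_rot'],o['ft_force'],manip.hold_point_z)
E
```

```text
pics
scene {'fx': 395.91235856368735, 'fy': 395.91235856368735, 'cx': 251.50393784332726, 'cy': 186.9694229082237, 'dist': array([-0.1246,  0.    ,  0.    ,  0.    ,  0.    ]), 'world_from_camera': array([[ 0.1782,  0.6904, -0.7011,  1.4896],
       [ 0.984 , -0.1223,  0.1297, -0.146 ],
       [ 0.0038, -0.713 , -0.7012,  0.963 ],
       [ 0.    ,  0.    ,  0.    ,  1.    ]])}
side {'fx': 404.69189162980115, 'fy': 404.69189162980115, 'cx': 256.36426408279254, 'cy': 192.6320726044566, 'dist': array([-0.0496,  0.    ,  0.    ,  0.    ,  0.    ]), 'world_from_camera': array([[ 0.9983, -0.0363,  0.0466,  0.546 ],
       [-0.0584, -0.7303,  0.6806, -0.9459],
       [ 0.0093, -0.6821, -0.7312,  1.1247],
       [ 0.    ,  0.    ,  0.    ,  1.    ]])}
0.1 [ 0.6247 -0.      0.2306] [ 0.7071  0.7071 -0.0005 -0.0004] [ 0.6224 -0.0128  0.1594] 0.0187
```

View pics/scene0.png

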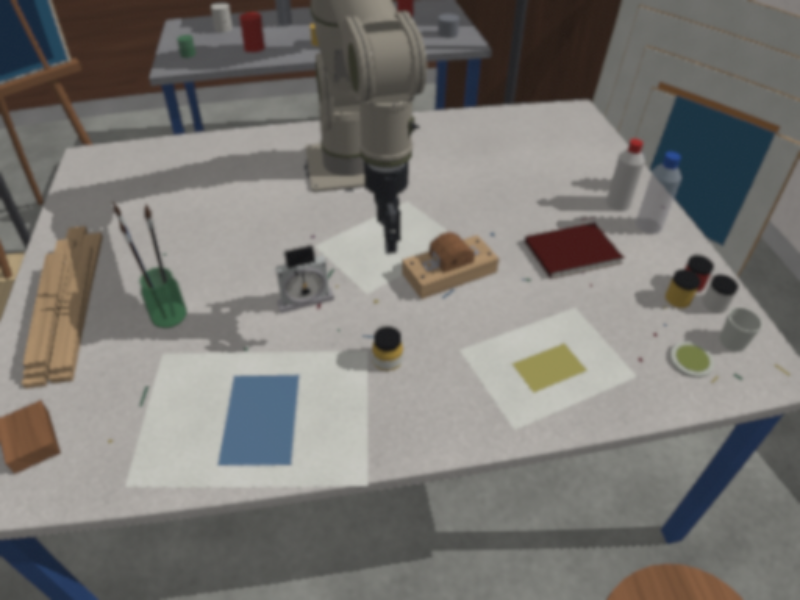

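View pics/side0.png

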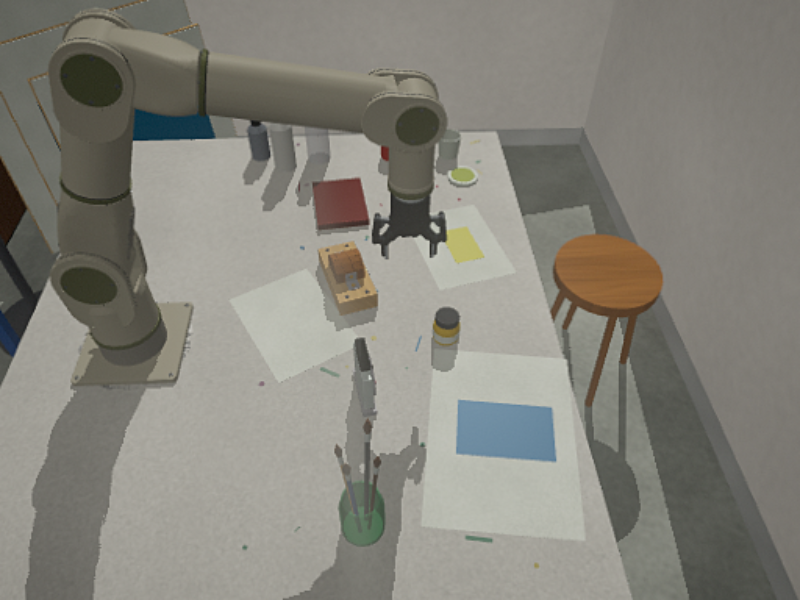

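```bash
cat > h.py <<'E'
import numpy as np,cv2
from workcell import manip, eyes, job
from scipy.spatial.transform import Rotation as R
np.set_printoptions(precision=4,suppress=True)
def cloud(n,d,T=None):
    c=eyes.camera_params(n); K=np.array([[c['fx'],0,c['cx']],[0,c['fy'],c['cy']],[0,0,1]])
    v,u=np.mgrid[:384,:512]
    q=cv2.undistortPoints(np.stack([u,v],-1).reshape(-1,1,2).astype(float),K,c['dist']).reshape(384,512,2)
    T=c['world_from_camera'] if T is None else T@c['hand_eye']
    P=np.dstack([q*d[...,None],d])
    W=P@T[:3,:3].T+T[:3,3]; W[d==0]=np.nan
    return W
def project(n,X,T=None):
    c=eyes.camera_params(n); K=np.array([[c['fx'],0,c['cx']],[0,c['fy'],c['cy']],[0,0,1]])
    T=c['world_from_camera'] if T is None else T@c['hand_eye']
    M=np.linalg.inv(T); return cv2.projectPoints(np.atleast_2d(X),cv2.Rodrigues(M[:3,:3])[0],M[:3,3],K,c['dist'])[0][:,0]
def tool():
    o=manip.get_obs(); T=np.eye(4);T[:3,:3]=R.from_quat(o['ee_rot']).as_matrix();T[:3,3]=o['position'];return T
E
python3 - <<'E'
from h import *
for n in("scene","side"):
    z=np.load(n+"0.npz"); W=cloud(n,z['d']); s=384/600
    boxes={"scene":{"gauge":(270,240,345,312),"chock":(395,225,505,300)},"side":{"gauge":(350,330,382,420),"chock":(312,235,385,318)}}[n]
    for k,b in boxes.items():
        x0,y0,x1,y1=[int(a*s) for a in b]; p=W[y0:y1,x0:x1].reshape(-1,3); p=p[~np.isnan(p).any(1)]
        print(n,k,len(p))
        for lo,hi in([(.012,.05),(.05,.11),(.118,.146),(.146,.155)] if k=="gauge" else [(.04,.05),(.05,.07),(.07,.088),(.088,.1)]):
            q=p[(p[:,2]>lo)&(p[:,2]<hi)]
            if len(q)<4: continue
            r=cv2.minAreaRect((q[:,:2]*1000).astype(np.float32)); print(lo,hi,len(q),q.mean(0),r)
    z=z['p'];
    x0,y0,x1,y1={"scene":(165,140,330,205),"side":(190,145,260,275)}[n]
    cv2.imwrite(f"pics/{n}c.png",cv2.resize(z[y0:y1,x0:x1,::-1],None,fx=4,fy=4,interpolation=cv2.INTER_CUBIC))
E
```

```text
scene gauge 2198
0.012 0.05 303 [ 0.5349 -0.1639  0.029 ] ((525.9779052734375, -162.28231811523438), (33.40666580200195, 120.91419982910156), 9.706648826599121)
0.05 0.11 427 [ 0.5358 -0.163   0.0805] ((534.9264526367188, -161.85174560546875), (24.983633041381836, 106.40220642089844), 4.147671222686768)
0.118 0.146 130 [ 0.5348 -0.1631  0.1328] ((533.2997436523438, -163.740478515625), (62.40044403076172, 22.019208908081055), 86.158447265625)
0.146 0.155 88 [ 0.5282 -0.1635  0.1504] ((526.7208862304688, -162.95208740234375), (24.86113929748535, 60.069515228271484), 13.567109107971191)
scene chock 3397
0.04 0.05 626 [0.5021 0.1655 0.0465] ((490.0474853515625, 169.67420959472656), (98.75285339355469, 201.0941162109375), 15.445049285888672)
0.05 0.07 207 [0.5117 0.1474 0.0566] ((494.1949768066406, 166.33221435546875), (90.4338607788086, 190.2524871826172), 15.645885467529297)
0.07 0.088 177 [0.5052 0.1604 0.0799] ((491.5931091308594, 168.85855102539062), (72.26115417480469, 80.5089111328125), 14.305506706237793)
0.088 0.1 197 [0.4936 0.1662 0.0929] ((492.8846740722656, 164.75343322753906
[... 518 characters left out ...]
0 [ 0.5241 -0.1651  0.1503] ((523.7418212890625, -162.9301300048828), (19.94223976135254, 61.39813232421875), 10.478296279907227)
side chock 2483
0.04 0.05 506 [0.4897 0.1449 0.0457] ((487.78131103515625, 170.54783630371094), (96.45130920410156, 207.6612091064453), 16.406715393066406)
0.05 0.07 136 [0.4903 0.1371 0.0572] ((486.4934997558594, 164.96737670898438), (90.37291717529297, 191.12489318847656), 17.5999755859375)
0.07 0.088 129 [0.4916 0.1421 0.0804] ((489.1766662597656, 163.10345458984375), (70.25093078613281, 75.1165542602539), 16.071704864501953)
0.088 0.1 163 [0.4897 0.1629 0.0933] ((488.7273864746094, 166.77639770507812), (71.49164581298828, 51.8668098449707), 14.125934600830078)
```

View pics/scenec.png

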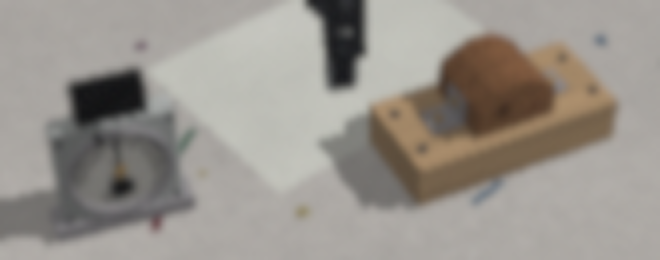

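Run:
```python
from h import *
for n in("scene","side"):
    W=cloud(n,np.load(n+"0.npz")['d']).reshape(-1,3); W=W[~np.isnan(W).any(1)]
    a=np.radians(16); L=(W[:,:2]-[.489,.1685])@np.array([[np.cos(a),-np.sin(a)],[np.sin(a),np.cos(a)]])*1000
    m=(abs(L[:,0])<33)&(abs(L[:,1])<45)&(W[:,2]>.05)&(W[:,2]<.11)
    for y in range(-45,45,5):
        k=m&(L[:,1]>=y)&(L[:,1]<y+5); h=W[k,2]*1000
        if k.sum(): print(n,y+2.5,k.sum(),np.median(h),np.percentile(h,[10,90]))
```

```text
scene -42.5 8 52.38795961234099 [51.0028 70.743 ]
scene -37.5 66 69.11757230723148 [53.8754 80.314 ]
scene -32.5 36 81.19261545769213 [54.0453 85.6543]
scene -27.5 23 84.23114340960313 [79.7782 88.4086]
scene -22.5 33 88.71877151155027 [83.439  91.6206]
scene -17.5 22 91.58821517163473 [89.0607 93.5133]
scene -12.5 26 92.21426315634184 [90.0284 95.7601]
scene -7.5 20 93.31973282932665 [92.3677 96.1473]
scene -2.5 21 95.51750487858257 [93.5921 97.9395]
scene 2.5 17 95.9841640232203 [93.9143 97.1175]
scene 7.5 14 95.2313816804598 [93.1857 96.3528]
scene 12.5 19 93.80719732442644 [92.1127 94.4652]
scene 17.5 11 91.31768535613982 [89.8256 93.433 ]
scene 22.5 11 89.39181320449963 [87.1987 90.6768]
scene 27.5 5 84.58477722537916 [84.0273 85.5568]
scene 32.5 7 79.5285110943017 [78.586  81.3126]
scene 37.5 6 75.80909573471845 [69.7774 76.737 ]
scene 42.5 2 62.59845498852129 [54.6349 70.562 ]
side -42.5 22 64.55270157663296 [52.0992 75.1645]
side -37.5 70 67.12273161245919 [53.1895 79.7226]
side -32.5 39 78.37780263555194 [53.394  84.0169]
side -27.5 34 83.74544949329444 [79.1177 89.1382]
side -22.5 30 88.97428155541054 [83.4796 93.1513]
side -17.5 19 91.58256280711407 [88.205  93.4939]
side -12.5 24 92.76944826098455 [89.7026 96.1229]
side -7.5 26 94.83272987746693 [ 90.5077 100.1525]
side -2.5 16 96.18741701552702 [93.3191 97.8382]
side 2.5 16 95.72781881780112 [94.3889 98.4771]
side 7.5 14 94.27272127902532 [92.5176 96.2861]
side 12.5 10 94.98260882199672 [92.7717 96.1222]
side 17.5 6 91.7907770307157 [91.4618 93.0193]
side 22.5 8 89.45875804987136 [87.3303 91.1047]
side 27.5 3 86.32066549921768 [85.7139 87.2937]
```

```bash
python3 -c "
from h import *
c=eyes.camera_params('wrist');print(c)
T=tool();C=T@c['hand_eye'];print(T,C)"
```

```text
{'fx': 312.676615375509, 'fy': 312.676615375509, 'cx': 255.72980293542525, 'cy': 195.7406114207047, 'dist': array([0.0063, 0.    , 0.    , 0.    , 0.    ]), 'hand_eye': array([[-0.0009, -0.9663, -0.2576,  0.067 ],
       [ 1.    , -0.0007, -0.0007, -0.0002],
       [ 0.0004, -0.2576,  0.9663, -0.1428],
       [ 0.    ,  0.    ,  0.    ,  1.    ]])}
[[ 0.      1.     -0.0013  0.6247]
 [ 1.     -0.     -0.0001 -0.    ]
 [-0.0001 -0.0013 -1.      0.2306]
 [ 0.      0.      0.      1.    ]] [[ 1.     -0.0004 -0.0019  0.6246]
 [-0.0009 -0.9662 -0.2577  0.067 ]
 [-0.0017  0.2577 -0.9662  0.3734]
 [ 0.      0.      0.      1.    ]]
```

```bash
python3 -m crank '[[[8.54,-4.5,4.3,0,0,0,0],[8.54,-4.5,4.3,-1,0,0,0],[8.54,-4.5,4.4,-2,0,0,0],[8.54,0,0,0,0,0,0],[8.54,0,0,0,0,0,0]]]'
python3 - <<'E'
from h import *
T=tool();p,d=eyes.camera("wrist");np.savez("w1.npz",p=p,d=d,T=T)
W=cloud("wrist",d,T).reshape(-1,3);W=W[~np.isnan(W).any(1)]
q=W[(W[:,2]>.041)&(W[:,2]<.049)&(abs(W[:,0]-.489)<.1)&(abs(W[:,1]-.17)<.13)]
print(len(q),cv2.minAreaRect((q[:,:2]*1000).astype(np.float32)))
for a in(14,15,16,17,18):
    t=np.radians(a); L=(W[:,:2]-[.489,.1685])@np.array([[np.cos(t),-np.sin(t)],[np.sin(t),np.cos(t)]])*1000
    m=(abs(L[:,0])<32)&(abs(L[:,1])<45)&(W[:,2]>.05)&(W[:,2]<.105)
    s=[];
    for y in range(-44,44,4):
        k=m&(L[:,1]>=y)&(L[:,1]<y+4); h=W[k,2]*1000
        s.append((y+2,k.sum(),round(float(np.median(h)),1),round(float(h.std()),1)) if k.sum() else None)
    print(a,s)
cv2.imwrite("pics/w1.png",cv2.resize(p[60:260,130:400,::-1],None,fx=2.9,fy=2.9,interpolation=cv2.INTER_CUBIC))
E
```

```text
clock: 0.72
position: [0.4931, 0.1269, 0.2026]
ee_rot: [0.707, 0.707, 0.0, 0.0]
ft_force: [-0.7, -0.5, -0.6]
grip_width: 0.999
grasp_force: 0.0
13312 ((486.7300720214844, 171.46490478515625), (95.21505737304688, 200.24176025390625), 16.316913604736328)
14 [None, (-38, np.int64(40), 70.9, 2.4), (-34, np.int64(171), 77.9, 2.0), (-30, np.int64(290), 80.4, 1.2), (-26, np.int64(295), 83.5, 1.2), (-22, np.int64(310), 86.5, 1.2), (-18, np.int64(343), 89.2, 0.9), (-14, np.int64(353), 90.8, 0.8), (-10, np.int64(368), 92.4, 0.8), (-6, np.int64(385), 93.9, 0.8), (-2, np.int64(398), 95.0, 0.7), (2, np.int64(409), 94.9, 0.7), (6, np.int64(415), 94.7, 0.7), (10, np.int64(424), 94.4, 0.7), (14, np.int64(430), 93.9, 0.9), (18, np.int64(426), 92.0, 1.0), (22, np.int64(417), 90.1, 1.0), (26, np.int64(414), 88.0, 1.0), (30, np.int64(403), 85.0, 1.4), (34, np.int64(394), 81.3, 1.4), (38, np.int64(378), 77.7, 1.5), (42, np.int64(243), 74.2, 2.0)]
15 [None, (-38, np.int64(41), 70.9, 2.4), (-34, np.int64(172), 77.9, 1.8), (-30, np.int64(284), 80.4, 1.1), (-26, np.int64(297), 83.5, 1.1), (-22, np.int64(310)
[... 1887 characters left out ...]
, 74.1, 1.9)]
18 [None, (-38, np.int64(36), 70.9, 2.5), (-34, np.int64(182), 77.9, 2.1), (-30, np.int64(281), 80.4, 1.1), (-26, np.int64(298), 83.5, 1.1), (-22, np.int64(315), 86.5, 1.1), (-18, np.int64(340), 89.3, 0.9), (-14, np.int64(354), 90.8, 0.9), (-10, np.int64(366), 92.3, 0.8), (-6, np.int64(384), 93.9, 0.8), (-2, np.int64(397), 95.0, 0.7), (2, np.int64(411), 94.9, 0.7), (6, np.int64(421), 94.7, 0.7), (10, np.int64(415), 94.4, 0.7), (14, np.int64(436), 94.0, 0.8), (18, np.int64(413), 92.0, 0.9), (22, np.int64(423), 90.1, 0.9), (26, np.int64(414), 88.0, 1.0), (30, np.int64(400), 84.9, 1.4), (34, np.int64(391), 81.3, 1.3), (38, np.int64(381), 77.7, 1.4), (42, np.int64(235), 74.1, 2.0)]
```

View pics/w1.png

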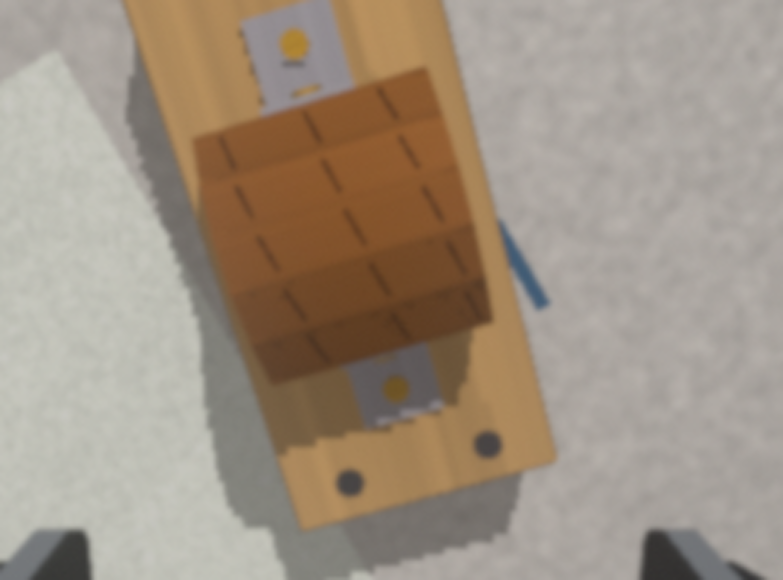

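```bash
python3 -m crank '[[[8.54,3.2,-4.5,0,0,0,0],[8.54,3.2,-4.5,0,0,7.5,0],[8.54,3.2,-4.5,0,0,7.5,0],[8.54,3.2,-4.5,-1,0,7.5,0],[8.54,3.2,-4.5,-1,0,7.5,0],[8.54,3.2,-4.5,-1,0,0,0],[8.54,0,-4.5,-1,0,0,0],[8.54,0,0,0,0,0,0],[8.54,0,0,0,0,0,0]]]'
python3 - <<'E'
from h import *
T=tool();p,d=eyes.camera("wrist");np.savez("w2.npz",p=p,d=d,T=T)
a=np.radians(10);Rg=np.array([[np.cos(a),-np.sin(a),0],[np.sin(a),np.cos(a),0],[0,0,1]])
print(project("wrist",np.array([.526,-.1628,0])+(Rg@np.array([.017,0,.063])),T))
cv2.imwrite("pics/w2.png",cv2.resize(p[:,:,::-1],(800,600),interpolation=cv2.INTER_CUBIC))
E
```

```text
clock: 1.9
position: [0.6808, -0.1814, 0.1643]
ee_rot: [0.685, 0.684, -0.176, -0.176]
ft_force: [0.4, 0.8, 0.3]
grip_width: 1.004
grasp_force: 0.0
[[180.8036 161.7148]]
```

View pics/w2.png

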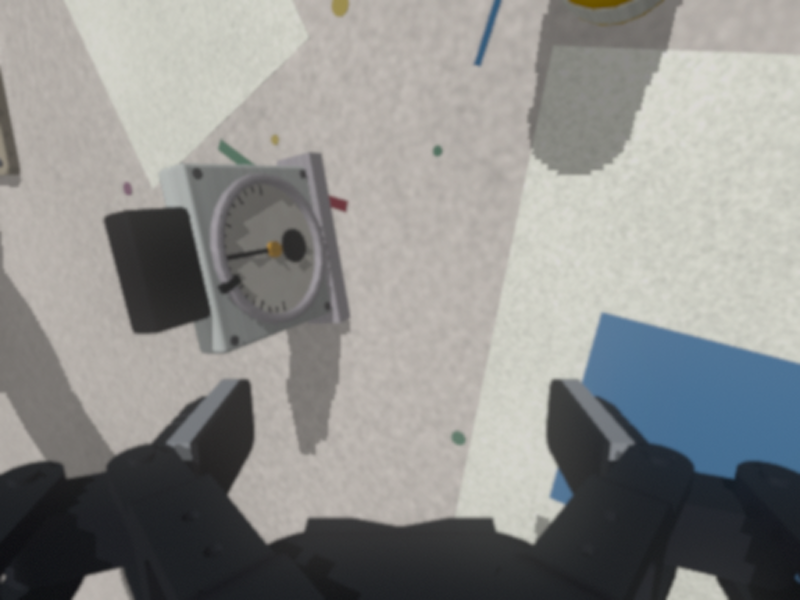

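Run:
```python
from h import *
z=np.load("w2.npz");p,T=z['p'],z['T']
W=cloud("wrist",z['d'],T).reshape(-1,3);W=W[~np.isnan(W).any(1)];W=W[(abs(W[:,0]-.526)<.08)&(abs(W[:,1]+.163)<.09)]
for lo,hi in((.145,.156),(.01,.018)):
    q=W[(W[:,2]>lo)&(W[:,2]<hi)];print(len(q),np.median(q[:,2]),cv2.minAreaRect((q[:,:2]*1000).astype(np.float32)))
a=np.radians(10);Rg=np.array([[np.cos(a),-np.sin(a),0],[np.sin(a),np.cos(a),0],[0,0,1]])
yy,zz=np.meshgrid(np.linspace(-.065,.065,560),np.linspace(.13,0,560))
X=np.stack([np.full(yy.size,.015),yy.ravel(),zz.ravel()],-1)@Rg.T+[.526,-.1628,0]
m=project("wrist",X,T).reshape(560,560,2).astype(np.float32)
cv2.imwrite("pics/dial.png",cv2.remap(p,m[...,0],m[...,1],cv2.INTER_CUBIC)[:,:,::-1])
```

```text
1595 0.14984943630980338 ((523.5860595703125, -159.95245361328125), (22.132640838623047, 59.73741149902344), 8.560494422912598)
843 0.014054291683669617 ((523.5249633789062, -159.63330078125), (30.90536117553711, 120.01380157470703), 10.181655883789062)
```

View pics/dial.png

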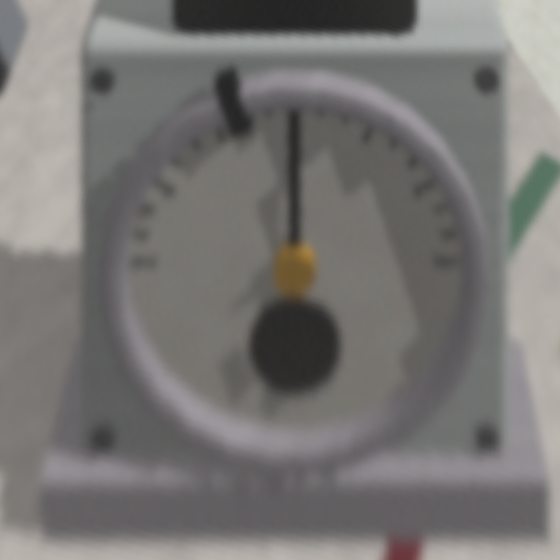

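Run:
```python
from h import *
from scipy import ndimage
z=np.load("w2.npz");p,T=z['p'],z['T']
W=cloud("wrist",z['d'],T)
a=np.radians(10);Rg=np.array([[np.cos(a),-np.sin(a),0],[np.sin(a),np.cos(a),0],[0,0,1]])
G=((W-[.5235,-.1598,0])@Rg)*1000
g=p.max(2); r=np.hypot(G[...,1],G[...,2]-63)
# ring points: most proud
k=(r<52)&(G[...,0]>14.5)&(r>30); q=G[k]; A=np.c_[2*q[:,1],2*q[:,2],np.ones(len(q))]
s=np.linalg.lstsq(A,(q[:,1:]**2).sum(1),rcond=None)[0];print("ring",k.sum(),s[:2],np.sqrt(s[2]+s[0]**2+s[1]**2),q[:,0].mean())
lab,n=ndimage.label((g<70)&(r<54)&(G[...,2]<112))
for i in range(1,n+1):
    k=lab==i
    if k.sum()<8: continue
    q=G[k]; ang=np.arctan2(-q[:,1],q[:,2]-63); v,u=np.nonzero(k)
    print(k.sum(),"uv",u.mean(),v.mean(),"xyz",q.mean(0),"r",r[k].min(),r[k].max(),"ang",np.median(ang),"x rng",q[:,0].min(),q[:,0].max())
    if k.sum()<200:
      for lo,hi in((33,37),(37,41),(41,45),(45,50)):
        m=(r[k]>=lo)&(r[k]<hi)
        if m.any(): print("   ",lo,m.sum(),q[m].mean(0),ang[m].mean())
```

```text
ring 1410 [ 0.0468 64.3198] 42.826177754927265 15.855909067581214
239 uv 187.63598326359832 156.76987447698744 xyz [12.808  -0.1066 45.2179] r 7.728903670367124 29.0549816868272 ang 2.5794478496793998 x rng 11.486692190595203 14.145719406124757
72 uv 156.26388888888889 162.61111111111111 xyz [12.8137 -0.2488 87.4465] r 7.278025716462692 37.56008044782516 ang 0.011831366362076504 x rng 9.630145712822607 14.057822992851662
    33 13 [12.8386 -0.1935 97.965 ] 0.005618183913043086
    37 2 [ 12.613   -0.1274 100.4067] 0.003450945549535266
88 uv 146.97727272727272 181.72727272727272 xyz [ 16.2378 -14.6079 105.3619] r 35.17604670361977 51.060463297307685 ang 0.330148028353229 x rng 11.353749419187432 18.019515902591284
    33 2 [ 13.4295 -13.2907  96.2827] 0.3816936374102212
    37 19 [ 16.409  -12.6159 100.2293] 0.32719865993131664
    41 21 [ 16.522  -14.1597 103.2977] 0.3378932153248237
    45 35 [ 16.3197 -15.4477 108.2615] 0.32899813551916574
```

```bash
python3 -m crank '[[[8.54,0,0,3,0,-7.5,0],[8.54,0,0,2.5,0,-7.5,0],[8.54,-3.2,0.4,0,0,-7.5,0],[8.54,-4.0,0.6,0,0,-7.5,0],[8.54,-4.5,0.5,0,0,0,5],[8.54,-4,0.5,0,0,0,5],[8.54,0,0,0,0,0,0],[8.54,0,0,0,0,0,0],[8.54,0,0,0,0,0,0]]]'
python3 - <<'E'
from h import *
T=tool();print(T)
p,d=eyes.camera("wrist")
W=cloud("wrist",d,T).reshape(-1,3);W=W[~np.isnan(W).any(1)];W=W[(abs(W[:,0]-.526)<.08)&(abs(W[:,1]+.163)<.09)]
for lo,hi in((.145,.156),(.01,.018)):
    q=W[(W[:,2]>lo)&(W[:,2]<hi)];print(len(q),np.median(q[:,2]),cv2.minAreaRect((q[:,:2]*1000).astype(np.float32)))
E
```

```text
clock: 3.08
position: [0.5319, -0.1615, 0.2204]
ee_rot: [0.643, 0.766, -0.001, -0.001]
ft_force: [0.3, -0.5, -0.1]
grip_width: 1.0
grasp_force: 0.0
[[-0.1741  0.9847 -0.0018  0.5319]
 [ 0.9847  0.1741 -0.0001 -0.1615]
 [ 0.0002 -0.0018 -1.      0.2204]
 [ 0.      0.      0.      1.    ]]
2211 0.14990674579314234 ((522.334228515625, -159.77066040039062), (19.69016456604004, 59.497623443603516), 10.03620433807373)
239 0.01412273780816281 ((513.2471923828125, -109.61714172363281), (29.3900146484375, 15.929418563842773), 9.954512596130371)
```

```bash
python3 -m crank '[[[8.54,-0.95,0.1,0,0,0,0],[8.54,0,0,-4,0,0,0],[8.54,0,0,-4,0,0,0],[8.54,0,0,-2.4,0,0,0],[8.54,0,0,0,0,0,0]]]' && python3 -m crank '[[[1,0,0,0,0,0,0],[1,0,0,0,0,0,0],[1,0,0,0,0,0,0],[1,0,0,0,0,0,0],[1,0,0,0,0,0,0],[1,0,0,0,0,0,0],[1,0,0,0,0,0,0],[1,0,0,0,0,0,0]]]' 80
```

```text
clock: 3.75
position: [0.5199, -0.1606, 0.1146]
ee_rot: [0.643, 0.766, -0.002, -0.003]
ft_force: [0.0, 0.3, -0.2]
grip_width: 1.003
grasp_force: 0.0
clock: 4.75
position: [0.5221, -0.161, 0.117]
ee_rot: [0.643, 0.766, -0.0, -0.0]
ft_force: [0.6, -0.5, 6.4]
grip_width: 0.22
grasp_force: 79.3
```

```bash
python3 -m crank '[[[1,0,0,1.5,0,0,0],[1,0,0,3,0,0,0],[1,0,0,4,0,0,0],[1,0,0,4,0,0,0],[1,0,0,2.5,0,0,0],[1,0,0,0,0,0,0],[1,0,0,0,0,0,0],[1,0,0,0,0,0,0]]]' 90 && python3 -m crank '[[[1,-0.3,2.5,0,0,0,0],[1,-0.6,4,0,0,0,2],[1,-0.6,4.5,0,0,0,2],[1,-0.6,4.5,0,0,0,2.3],[1,-0.6,4.5,0,0,0,0],[1,-0.6,4.5,0,-4.6,-1.35,0],[1,-0.6,4.5,0,-4.6,-1.35,0],[1,-0.6,4.5,0,-4.6,-1.35,0],[1,-0.4,3,0,-4.6,-1.35,0],[1,0,1.4,0,0,0,0],[1,0,0,0,0,0,0],[1,0,0,0,0,0,0],[1,0,0,0,0,0,0]]]'
python3 - <<'E'
from h import *
T=tool();print(T)
u=-T[:3,2];print("tilt",np.arccos(u[2]),"foot",T[:3,3]-.117*u)
E
```

```text
clock: 5.75
position: [0.5207, -0.1608, 0.2646]
ee_rot: [0.643, 0.766, -0.001, -0.002]
ft_force: [0.7, 0.0, -4.3]
grip_width: 0.219
grasp_force: 88.6
clock: 7.38
position: [0.473, 0.2165, 0.2665]
ee_rot: [0.593, 0.788, -0.101, 0.133]
ft_force: [-0.3, -0.5, -3.7]
grip_width: 0.219
grasp_force: 88.6
[[-0.2625  0.9607  0.0897  0.473 ]
 [ 0.9073  0.2774 -0.3159  0.2165]
 [-0.3284 -0.0015 -0.9445  0.2665]
 [ 0.      0.      0.      1.    ]]
tilt 0.3346294343712867 foot [0.4835 0.1795 0.1559]
```

```bash
python3 -m crank '[[[1,0.05,0.1,-2,0,0,0],[1,0,0,-2,0,0,0],[1,0,0,-1,0,0,0],[1,0,0,-0.4,0,0,0],[1,0,0,0,0,0,0],[1,0,0,0,0,0,0],[1,0,0,0,0,0,0],[1,0,0,0,0,0,0]]]'; python3 -m crank '[[[1,0,0,-0.2,0,0,0],[1,0,0,-0.1,0,0,0],[1,0,0,0,0,0,0],[1,0,0,0,0,0,0]]]'; python3 -m crank '[[[1,0,0,-0.2,0,0,0],[1,0,0,0,0,0,0],[1,0,0,0,0,0,0]]]'
```

```text
clock: 8.38
position: [0.473, 0.2192, 0.2125]
ee_rot: [0.592, 0.789, -0.1, 0.133]
ft_force: [-0.4, -1.1, -4.6]
grip_width: 0.222
grasp_force: 88.4
clock: 8.88
position: [0.473, 0.2191, 0.2093]
ee_rot: [0.592, 0.789, -0.101, 0.133]
ft_force: [-0.0, 0.7, -3.8]
grip_width: 0.22
grasp_force: 88.4
clock: 9.25
position: [0.4729, 0.2191, 0.2073]
ee_rot: [0.592, 0.789, -0.101, 0.133]
ft_force: [0.5, 0.3, -3.9]
grip_width: 0.219
grasp_force: 88.4
```

```bash
for i in 1 2; do python3 -m crank '[[[1,0,0,-0.1,0,0,0],[1,0,0,0,0,0,0],[1,0,0,0,0,0,0]]]' | grep -E "pos|ft"; done;  python3 - <<'E'
from h import *
for n in ("scene","side"):
    p,d=eyes.camera(n); np.savez(f"{n}3.npz",p=p,d=d)
    c=project(n,np.array([.48,.19,.13]))[0].astype(int); print(c)
    x0,y0=c-[40,36]; cv2.imwrite(f"pics/{n}3.png",cv2.resize(p[y0:y0+72,x0:x0+80,::-1],None,fx=8,fy=8,interpolation=cv2.INTER_CUBIC))
E
```

```text
position: [0.4729, 0.2191, 0.2062]
ft_force: [0.0, 0.6, -4.9]
position: [0.4729, 0.2191, 0.2052]
ft_force: [0.4, 0.1, -3.6]
[295 144]
[218 152]
```

View pics/scene3.png

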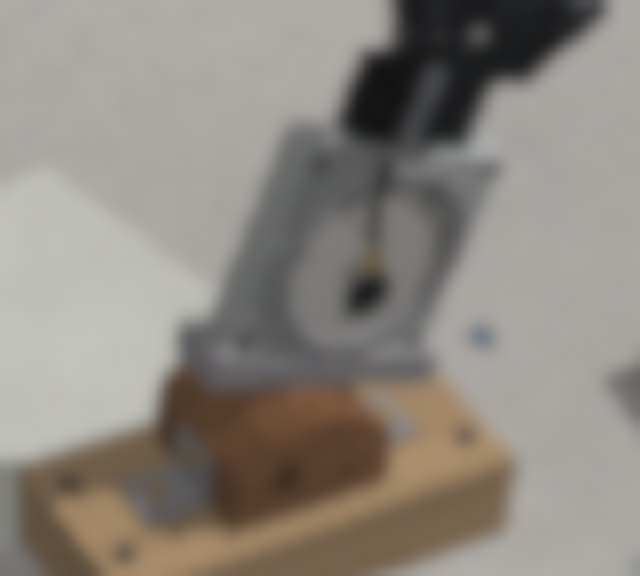

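```bash
for i in 1 2; do python3 -m crank '[[[1,0,0,-0.1,0,0,0],[1,0,0,0,0,0,0],[1,0,0,0,0,0,0]]]' | grep -E "pos|ft"; done
```

```text
position: [0.4729, 0.2191, 0.2042]
ft_force: [0.4, 0.5, -5.0]
position: [0.473, 0.2191, 0.2033]
ft_force: [-0.4, 0.1, -4.1]
```

```bash
for i in 1 2; do python3 -m crank '[[[1,0,0,-0.1,0,0,0],[1,0,0,0,0,0,0],[1,0,0,0,0,0,0]]]' | grep -E "pos|ft"; done
```

```text
position: [0.4731, 0.2194, 0.203]
ft_force: [-1.7, 1.3, 5.1]
position: [0.4731, 0.2197, 0.2028]
ft_force: [-3.8, 1.5, 12.4]
```

```bash
python3 -m crank '[[[1,0,0,0.1,0,0,0],[1,0,0,0,0,0,0],[1,0,0,0,0,0,0],[1,0,0,0,0,0,0],[1,0,0,0,0,0,0],[1,0,0,0,0,0,0],[1,0,0,0,0,0,0],[1,0,0,0,0,0,0],[1,0,0,0,0,0,0],[1,0,0,0,0,0,0],[1,0,0,0,0,0,0],[1,0,0,0,0,0,0],[1,0,0,0,0,0,0],[1,0,0,0,0,0,0],[1,0,0,0,0,0,0],[1,0,0,0,0,0,0],[1,0,0,0,0,0,0],[1,0,0,0,0,0,0],[1,0,0,0,0,0,0],[1,0,0,0,0,0,0]]]'
python3 - <<'E'
from h import *
T=tool();u=-T[:3,2];F=T[:3,3]-.117*u;print("tilt",np.arccos(u[2]),"foot",F)
P=[]
for i in range(3):
    p,d=eyes.camera("scene"); P.append(p.astype(float)); print(manip.get_obs()['ft_force'])
p=np.mean(P,0).astype(np.uint8); W=cloud("scene",d)
# gauge frame: x = tool y, z = u
Rg=np.c_[T[:3,1],np.cross(u,T[:3,1]),u]
G=((W-F)@Rg)*1000; k=(abs(G[...,1])<50)&(G[...,2]>16)&(G[...,2]<110)&(abs(G[...,0]-14)<12); q=G[k]
# fit tilt of body: base bar front/upper edges via 2D rectangle of body points seen in yz
m=(abs(G[...,1])<75)&(G[...,2]>2)&(G[...,2]<112)&(abs(G[...,0]-12)<14)
print("rect",k.sum(),cv2.minAreaRect(G[k][:,1:].astype(np.float32)),G[m].min(0),G[m].max(0))
yy,zz=np.meshgrid(np.linspace(-.065,.065,560),np.linspace(.13,0,560))
X=np.stack([np.full(yy.size,.014),yy.ravel(),zz.ravel()],-1)@Rg.T+F
mm=project("scene",X).reshape(560,560,2).astype(np.float32)
cv2.imwrite("pics/dial2.png",cv2.remap(p,mm[...,0],mm[...,1],cv2.INTER_CUBIC)[:,:,::-1])
E
```

```text
clock: 14.1
position: [0.4731, 0.2195, 0.203]
ee_rot: [0.591, 0.789, -0.1, 0.133]
ft_force: [-2.4, 0.6, 6.4]
grip_width: 0.223
grasp_force: 90.2
tilt 0.33419880145777997 foot [0.4837 0.1826 0.0924]
[-2.2636  2.1045  6.752 ]
[-4.2481  2.0127  6.9179]
[-2.811   1.5693  7.2181]
rect 542 ((0.0918426513671875, 62.836585998535156), (99.82420349121094, 93.52730560302734), 0.02984803542494774) [ -1.9622 -65.5113   2.0331] [ 23.0725  59.1854 111.8545]
```

View pics/dial2.png

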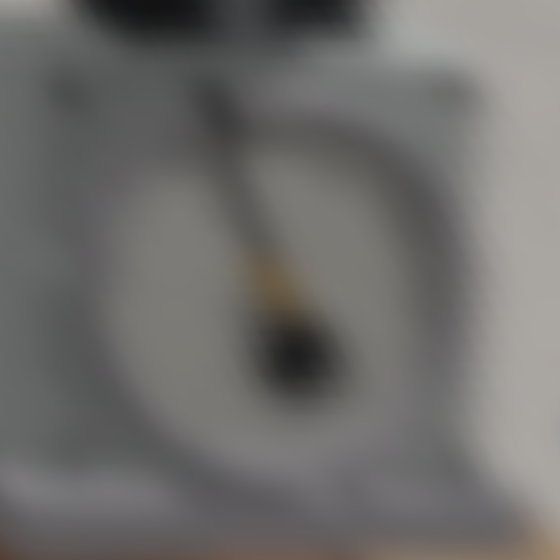

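Run:
```python
from h import *
T=tool();u=-T[:3,2];F=T[:3,3]-.117*u;Rg=np.c_[T[:3,1],np.cross(u,T[:3,1]),u]
p,d=eyes.camera("wrist");G=((cloud("wrist",d,T)-F)@Rg)*1000
for n,(x,y0,y1,z0,z1) in dict(bodytop=(8,28,50,108,119),basetop=(12,50,62,9,19),end=(8,45,60,30,105)).items():
    k=(abs(G[...,0])<x)&(G[...,1]>y0)&(G[...,1]<y1)&(G[...,2]>z0)&(G[...,2]<z1);q=G[k]
    if k.sum()>10:
        i,j=(2,1) if n=="end" else (1,2)
        print(n,k.sum(),q.mean(0),np.polyfit(q[:,i],q[:,j],1),q.min(0),q.max(0))
print(manip.get_obs()['ft_force'])
```

```text
bodytop 1479 [  0.0452  39.7957 114.7814] [ -0.0238 115.7269] [ -7.891   29.3399 112.8163] [  7.9899  49.9878 118.973 ]
basetop 365 [-0.0509 55.8323 14.6893] [-0.0158 15.5722] [-11.9917  50.0215  12.3126] [11.9312 59.7969 18.9209]
end 271 [ 0.0822 52.2516 76.2691] [-0.    52.252] [-7.9467 52.1224 36.5552] [  7.9911  52.3784 104.9485]
[-2.4223  1.5854  6.3602]
```

```bash
python3 -c "
from workcell import job;print(job.hand_in())"
```

```text
the job is handed in; nothing more can be done
None
```

I handed the job in with the gauge held still on the block's ridge, leaning 0.334 rad against a measured index mark of about 0.335 rad and pressing with about 11 N; the verdict was not shown.

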